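Dish up one part from the pocket tray and slide it to the bake station

ROBOT

A 7-joint arm with a two-finger parallel gripper is mounted at the origin on a cart in front of the work surface, level with it; the furniture and walls round the work are solid. World frame = base frame: x ahead of the robot, y to its left, z up, the work surface at z = 0. Lengths are in m, angles in rad, forces in N, time in s.
With the tool pointing down it reaches from about 0.35 to 0.9 m from the base axis. Payload 7.2 kg.
Tool frame: the origin (TCP) lies midway between the tips of the shut fingers; the grasp point (between the pads) lies 19 mm behind it; z points along the fingers, y is the direction in which the jaws open and shut (so a half turn about z gives the same grasp; the last joint's range is limited). The gripper opens to 85 mm and grips with 20 to 120 N. Pads are 22 mm wide; open, the fingers measure 114 mm over their backs; the gripper's body (76 mm by 85 mm) begins 54 mm behind the grasp point. The pads swing forward as they close: fully open they stand 13 mm farther back than shut.
Start: joints at [1.177, 0.411, -0.013, 1.596, 0.006, 1.134, -0.082], TCP at [0.2, -0.592, 0.231] pointing down, gripper open.
Joint ranges: [-2.95, 2.95], [-0.29, 1.99], [-1.47, 1.44], [0.14, 2.54], [-1.03, 4.17], [0.13, 1.85], [-2.86, 2.86]. Speed limits (rad/s): [2.39, 2.39, 3.01, 3.01, 3.14, 3.14, 3.14].

INTERFACE

Orientations are given as a 3x3 rotation matrix whose columns are the frame's x, y, z axes.
In Python, from cell import bot gives the robot as it stands.
- The arm moves only by the tool arm_command, never from a script. Its arguments are lists of equal length, an entry for each row: "rotation": the turn, a rotation vector about the world's x, y, z in degrees, a list of three; "linear": the shift along the world's x, y, z in cm, a list of three; "grip": the finger opening in cm, from 0 to 8.54. In form: {"rotation": [[ax, ay, az], ...], "linear": [[dx, dy, dz], ...], "grip": [grip, ...]}. A call has exactly 10 rows; each row shifts and turns the pose as measured when the row begins; what a row does not reach is not made up. A row lasts 1/12 s, in which the tool goes at most 41.7 mm and 7.16 degrees, less where a joint would pass 70% of its speed; a pose out of reach is approached as far as the arm can. A call with a gripper value outside its range is refused whole. The fingers move at their own pace and stop on an object; "grip_force" is the grip in N (left out, the last holds). Time passes only in rows, so rows that do not move let the fingers close, or fill a call up. It gives the time, the measured TCP pose, the force and the opening at its end, in the units of the state.
- bot.get_obs(): the state, without advancing time (a new reading comes with each control period).
- bot.snapshot(name): name is "scene" or "top" or "wrist"; returns the picture (480x640x3 uint8, blue, green, red); there is no depth.
- bot.camera_params(name): a dict with "mtx" (3x3 intrinsics, pixels), "extrinsics" (4x4, takes a point from world to camera coordinates). Camera axes: x right, y up, looking along -z (the intrinsics and any distortion apply to the point x, -y, -z); pixel columns grow to the right and rows downward; lengths in m; the calibration is good to about 2 mm. A picture is of the moment at which its call begins: read the wrist's pose just before it. camera_params takes no time and is no camera call; for the wrist camera it gives the pose at the moment of the call.
- bot.sign_off(): hands the job in, once; it reports no verdict.
The state is a dict: "time_s": time; "joint_pos": joint angles; "qd": joint speeds; "joint_torque": joint torques, N m; "ee_pos": TCP position; "tcp_rot": TCP orientation; "contact_force": force on the tool from outside, world axes, zero at the start; "ft_torque": the same for the moment, N m; "opening": opening from 0.0 (shut) to 1.0 (fully open).
Only numpy, scipy, OpenCV 4.12 (cv2) and the standard library are available. Lean on these libraries where they do the work, as an engineer would, in place of code of your own. Each camera call takes 0.05 s, during which the arm holds its last target. There are 200 camera calls.

TASK

Pluck the taller of the two round metal cans from the pocket tray, leaving the other parts in their pockets, and stand it upright in the shallow steel dish while the dish is still on its single-ring station. Then slide the dish across the plate, without lifting or tipping it, until it sits centred on the double-ring station with the can still standing in it.

Things in the scene. Friction and masses are not known exactly. Their poses are not given: they have to be found in the camera images.
- tray: black pocket tray, fixed, 100 (x) x 146 (y) x 10 mm high, six square pockets 24 mm wide and 7 mm deep in 2 rows (x = -22, +22 mm) and 3 columns (y = -44, 0, +44 mm); one pocket is empty. Origin at the centre of its underside, z up
- tall_can: the part to move: upright plain metal round can, 16 mm diameter, 26 mm high (19 mm stand out of the pocket), about 20 g. Origin at the centre of its underside, z up its axis; it stands on the pocket floor 3 mm above the bench
- short_can: upright plain metal round can, 16 mm diameter, only 15 mm high; stays in its pocket. Origin at the centre of its underside
- block_a: plain metal rectangular block part, 16 x 20 x 15 mm high; stays in its pocket. Origin at the centre of its underside
- block_b: plain metal rectangular block part, 16 x 20 x 15 mm high; stays in its pocket. Origin at the centre of its underside
- block_c: plain metal rectangular block part, 16 x 20 x 15 mm high; stays in its pocket. Origin at the centre of its underside
- plate: flat aluminium bake plate, fixed, 130 (x) x 270 (y) mm, top 12 mm above the bench; a grey strip 30 mm wide and 20 mm high runs along its rear (+x) edge (x = 65 to 95 mm). Two stations are marked by rings 65 mm either side of its centre along y. Origin at the centre of its underside
- single_ring: mark of the station where the dish starts: one dark ring line of 46 mm radius, flush on the plate. Origin at the ring's centre, at the height of the plate top. It may be the left or the right station
- double_ring: mark of the station where the dish must end: two dark concentric ring lines, 46 and 54 mm radius, flush on the plate. Origin at the rings' centre, at the height of the plate top
- dish: loose shallow round steel dish, 80 mm outer diameter, 14 mm high, wall 3 mm, inner floor 4 mm above its underside (inner diameter about 72 mm), about 0.35 kg, with a straight handle along its own -x, from 38 to 118 mm from its centre. Origin at the centre of its underside, z up
- dish_handle (a point): point to hold the handle: middle of the bar, 85 mm from the dish's centre along its -x, 19 mm above its underside; the bar is 12 mm wide and 10 mm thick. Axes as the dish's

How it is judged:
On the way, in this order (a step that is already met when the one before it is completed fails the run):
1. the tall can stands upright in the dish, let go, with the dish still within 25 mm of the single ring's centre (horizontal distance between tall_can and dish below 0.031 m and z of tall_can in the frame of dish between 0 and 0.009 m and angle between tall_can's own z axis and vertical below 0.2 rad and horizontal distance between dish and single_ring below 0.025 m and contact force between the fingers and tall_can below 0.05 N), for 0.2 s.
2. the dish is centred within 12 mm on the double ring (horizontal distance between dish and double_ring below 0.012 m and z of dish in the frame of plate between 0.009 and 0.015 m), for 0.2 s.
At the end, for the whole second after the job is handed in: The dish stands flat on the plate, its centre within 12 mm of the double ring's centre; the tall can stands upright (within 0.2 rad) on the floor inside the dish; both are at rest; the short can and the three blocks are in their pockets, within 12 mm of where they were (all of step 2 and horizontal distance between tall_can and dish below 0.031 m and z of tall_can in the frame of dish between 0 and 0.009 m and angle between tall_can's own z axis and vertical below 0.2 rad and linear speed of each of dish, tall_can below 0.02 m/s and distance of each of short_can, block_a, block_b, block_c from where it was at the start of the episode below 0.012 m); the robot touches nothing.
It fails at once if the dish lifted more than 6 mm off the plate (z of dish in the frame of plate above 0.018 m).
It fails at once if the dish tipped by more than 0.15 rad (angle between dish's own z axis and vertical above 0.15 rad).
It fails at once if another part taken out of its pocket (distance of any of short_can, block_a, block_b, block_c from where it was at the start of the episode above 0.02 m).
It also fails if it takes over 54 s, if anything falls off the work surface, if the arm or the gripper's body presses on something with over 40 N, if the wrist force passes 120 N, or if a joint passes its speed limit or range.

## Working session

There is one attempt and no reset: what is moved stays moved. The work goes in short steps, Python scripts to look and compute and a tool call to move; the robot and the scene stay as the last step left them, time stands still between calls to the robot, and variables do not carry over. Pictures are saved under pics/ and viewed, about 8 in all and at most 12, crops included, and the job is handed in when it is done.

Besides the shell and the picture viewer there is one more tool, called after "Emit:" as name(argument=value, ...), one argument or row to a line, values as JSON. arm_command: Moves the arm, as the interface text tells. Its arguments: {"type":"object","properties":{"rotation":{"type":"array","items":{"type":"array","items":{"type":"number"}}},"linear":{"type":"array","items":{"type":"array","items":{"type":"number"}}},"grip":{"type":"array","items":{"type":"number"}},"grip_force":{"type":"number"}},"required":["rotation","linear","grip"]}

```bash
mkdir -p pics; cat > h.py <<'E'
import numpy as np, cv2
from cell import bot
def ray(P,u,v,z):
    K=np.array(P["mtx"]);E=np.array(P["extrinsics"])
    d=np.linalg.inv(K)@[u,v,1.]; d=np.array([d[0],-d[1],-d[2]])
    R=E[:3,:3];c=-R.T@E[:3,3];w=R.T@d
    return c+w*(z-c[2])/w[2]
def proj(P,p):
    K=np.array(P["mtx"]);E=np.array(P["extrinsics"])
    q=E[:3,:3]@p+E[:3,3];q=K@[q[0],-q[1],-q[2]];return q[:2]/q[2]
E
python3 - <<'E'
from h import *
for n in ["scene","top"]:
    P=bot.camera_params(n);cv2.imwrite(f"pics/{n}0.png",bot.snapshot(n));print({k:np.round(v,3).tolist() if not isinstance(v,str) else v for k,v in P.items()})
E
```

```text
{'mtx': [[619.744, 0.0, 326.875], [0.0, 619.744, 244.625], [0.0, 0.0, 1.0]], 'extrinsics': [[-0.869, -0.494, 0.009, 0.368], [0.354, -0.611, 0.708, -0.253], [-0.345, 0.619, 0.706, -1.136], [0.0, 0.0, 0.0, 1.0]]}
{'mtx': [[435.065, 0.0, 325.569], [0.0, 435.065, 234.977], [0.0, 0.0, 1.0]], 'extrinsics': [[-0.089, -0.996, -0.001, -0.056], [0.976, -0.088, 0.2, -0.48], [-0.199, 0.017, 0.98, -0.87], [0.0, 0.0, 0.0, 1.0]]}
```

View pics/top0.png

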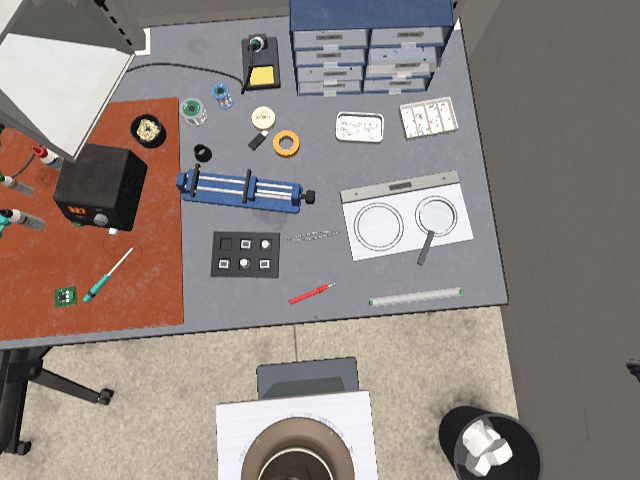

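View pics/scene0.png

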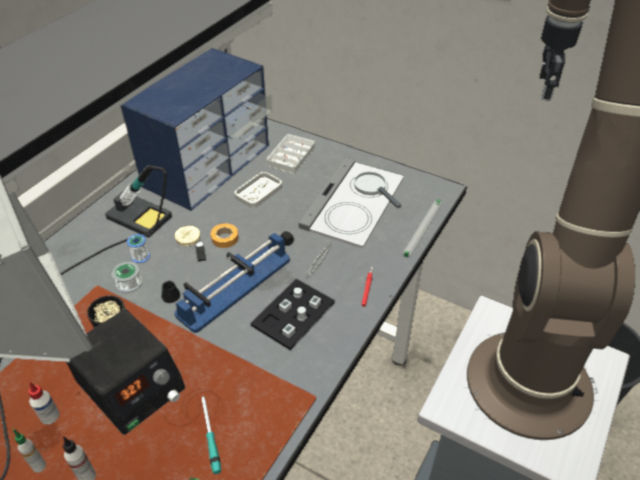

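The top view shows the tray at about (245,255). The dish is on the single ring at (437,216), and the double ring is at (379,227). Next I'll zoom in on the tray and measure.

```bash
python3 - <<'E'
from h import *
t=cv2.imread("pics/top0.png");s=cv2.imread("pics/scene0.png")
a=cv2.resize(t[225:285,200:300],None,fx=4,fy=4,interpolation=cv2.INTER_CUBIC)
b=cv2.resize(s[275:350,245:345],None,fx=4,fy=4,interpolation=cv2.INTER_CUBIC)
c=cv2.resize(t[165:270,335:475],None,fx=5,fy=5,interpolation=cv2.INTER_CUBIC)
ab=np.zeros((300,800,3),np.uint8);ab[:240,:400]=a;ab[:,400:]=b
cv2.imwrite("pics/ab.png",ab);
cv2.imwrite("pics/c.png",c)
P=bot.camera_params("top")
# tray by dark mask
m=(t.max(2)<70).astype(np.uint8); m[:, :205]=0;m[:,285:]=0;m[:228]=0;m[282:]=0
r=cv2.minAreaRect(cv2.findNonZero(m));print(r)
B=np.array([ray(P,*q,0.010) for q in cv2.boxPoints(r)]);print(B.round(4).tolist(),B.mean(0),[np.linalg.norm(B[i]-B[i-1]) for i in range(4)])
# plate: bright
m=(t.min(2)>225).astype(np.uint8);m[:160]=0;m[280:]=0;m[:,:335]=0;m[:,480:]=0
n,l,st,_=cv2.connectedComponentsWithStats(m);k=1+st[1:,4].argmax()
h=cv2.convexHull(cv2.findNonZero((l==k).astype(np.uint8)))
r=cv2.minAreaRect(h);print(r)
B=np.array([ray(P,*q,0.012) for q in cv2.boxPoints(r)]);print(B.round(4).tolist(),B.mean(0),[np.linalg.norm(B[i]-B[i-1]) for i in range(4)])
o=bot.get_obs();print(o["ee_pos"],o["tcp_rot"],o["opening"],o["time_s"])
print(bot.camera_params("wrist"))
E
```

```text
((245.06820678710938, 254.4532470703125), (67.5644302368164, 44.203365325927734), 1.1017061471939087)
[[0.413, 0.1554, 0.01], [0.5105, 0.15, 0.01], [0.4942, 0.0019, 0.01], [0.3972, 0.0103, 0.01]] [0.45374784 0.07940563 0.01      ] [np.float64(0.14597487728129316), np.float64(0.09760682336011582), np.float64(0.14900777940476126), np.float64(0.0974190740612705)]
((407.34588623046875, 221.16094970703125), (56.282981872558594, 122.18063354492188), 79.59229278564453)
[[0.546, -0.1423, 0.012], [0.5729, -0.4166, 0.012], [0.4452, -0.4195, 0.012], [0.4202, -0.1522, 0.012]] [ 0.49605327 -0.28265797  0.012     ] [np.float64(0.126168422941691), np.float64(0.27563050454269944), np.float64(0.12777564429959862), np.float64(0.26845752904104825)]
[ 0.19987859 -0.5917138   0.23052116] [[ 9.47384708e-01  3.20096745e-01 -5.37555733e-04]
 [ 3.20097187e-01 -9.47383737e-01  1.35846251e-03]
 [-7.44321304e-05 -1.45905669e-03 -9.99998933e-01]] 0.9980868536033157 0.1
{'mtx': array([[398.98081176,   0.        , 321.05587316],
       [  0.        , 398.98081176, 236.45765843],
       [  0.        ,   0.        ,   1.        ]]), 'extrinsics': array([[ 0.32054034, -0.94723401, -0.00127191, -0.62512788],
       [ 0.90287047,  0.30593346, -0.30204245,  0.03969109],
       [ 0.286494  ,  0.09566842,  0.95329363, -0.37978791],
       [ 0.        ,  0.        ,  0.        ,  1.        ]])}
```

View pics/ab.png

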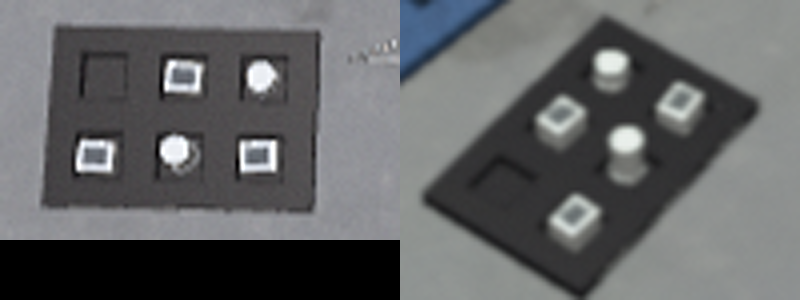

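View pics/c.png

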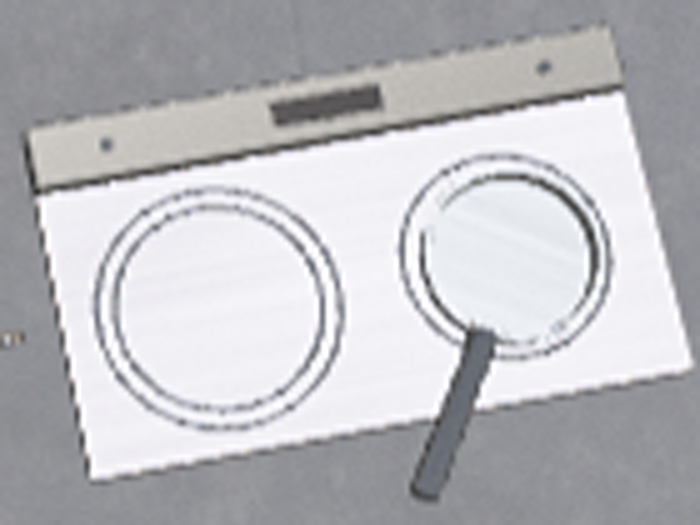

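The tall can is in the tray's lower row, middle column: its top is at about pixel (243.5,262.2), and it is clearly taller in the scene view. The dish handle points toward lower left. The double ring's centre is at about crop (220,308).

```bash
python3 - <<'E'
from h import *
P=bot.camera_params("top");S=bot.camera_params("scene")
f=lambda u,v,z:ray(P,335+u/5,165+v/5,z).round(4)
print("can top",ray(P,243.5,262.2,.029),"scene",ray(S,245+227/4,275+140/4,.029),"short",ray(P,265.2,244,.018))
print("dbl",f(220,308,.012),"single",f(506,255,.012),"dishrim",f(510,258,.026))
print("handle",f(482,335,.036),f(424,493,.036))
B=[ray(P,200+x/4,225+y/4,.01) for x,y in [(54,26),(320,31),(315,211),(43,205)]];print(np.round(B,4).tolist(),np.mean(B,0))
B=[f(38,192,.012),f(627,91,.012),f(692,369,.012),f(92,480,.012)];print(B,np.mean(B,0))
E
```

```text
can top [0.4335685  0.08032163 0.029     ] scene [0.43460478 0.08088667 0.029     ] short [0.47089244 0.03325116 0.018     ]
dbl [ 0.4885 -0.2182  0.012 ] single [ 0.5011 -0.3471  0.012 ] dishrim [ 0.4964 -0.3447  0.026 ]
handle [ 0.4616 -0.3252  0.036 ] [ 0.3962 -0.2914  0.036 ]
[[0.5106, 0.1461, 0.01], [0.4947, 0.0002, 0.01], [0.396, 0.0097, 0.01], [0.4123, 0.1557, 0.01]] [0.45338836 0.07792418 0.01      ]
[array([ 0.5484, -0.1435,  0.012 ]), array([ 0.5716, -0.412 ,  0.012 ]), array([ 0.4428, -0.4211,  0.012 ]), array([ 0.4175, -0.1542,  0.012 ])] [ 0.495075 -0.2827    0.012   ]
```

Emit:
arm_command(
  rotation=[
    [0, 0, 0],
    [0, 0, 0],
    [0, 0, 0],
    [0, 0, 0],
    [0, 0, 0],
    [0, 0, 0],
    [0, 0, 0],
    [0, 0, 0],
    [0, 0, 0],
    [0, 0, 0],
  ],
  linear=[
    [1.2, 3.5, 0],
    [1.2, 3.5, 0],
    [1.2, 3.5, 0],
    [1.2, 3.5, 0],
    [1.2, 3.5, 0],
    [1.2, 3.5, 0],
    [1.2, 3.5, 0],
    [1.2, 3.5, 0],
    [1.2, 3.5, 0],
    [1.2, 3.5, 0],
  ],
  grip=[3.2, 3.2, 3.2, 3.2, 3.2, 3.2, 3.2, 3.2, 3.2, 3.2],
  grip_force=30,
)

```text
time_s: 0.93
ee_pos: [0.3146, -0.2317, 0.2251]
tcp_rot: [[0.952, 0.308, -0.008], [0.308, -0.952, 0.003], [-0.006, -0.005, -1.0]]
contact_force: [0.7, 0.3, -0.2]
opening: 0.375
```

Emit:
arm_command(
  rotation=[
    [0, 0, 0],
    [0, 0, 0],
    [0, 0, 0],
    [0, 0, 0],
    [0, 0, 0],
    [0, 0, 0],
    [0, 0, 0],
    [0, 0, 0],
    [0, 0, 0],
    [0, 0, 0],
  ],
  linear=[
    [1.3, 3.4, -1.0],
    [1.3, 3.4, -1.0],
    [1.3, 3.4, -1.0],
    [1.3, 3.4, -1.0],
    [1.3, 3.4, -1.0],
    [1.3, 3.4, -1.0],
    [1.3, 3.4, -1.0],
    [1.3, 3.4, -1.0],
    [1.3, 3.4, -1.0],
    [0, 0, 0],
  ],
  grip=[3.2, 3.2, 3.2, 3.2, 3.2, 3.2, 3.2, 3.2, 3.2, 3.2],
)

```text
time_s: 1.77
ee_pos: [0.4343, 0.0968, 0.133]
tcp_rot: [[0.95, 0.311, -0.0], [0.311, -0.95, 0.003], [0.001, -0.003, -1.0]]
contact_force: [0.6, -0.1, 1.3]
opening: 0.376
```

```bash
python3 - <<'E'
from h import *
P=bot.camera_params("wrist");w=bot.snapshot("wrist");o=bot.get_obs()
cv2.imwrite("pics/w1.png",w);np.savez("w1",**P)
print(o["ee_pos"],o["tcp_rot"].round(3).tolist() if hasattr(o["tcp_rot"],'round') else o["tcp_rot"],o["joint_pos"])
print(proj(P,np.array([.434,.0805,.029])),proj(P,np.array(o["ee_pos"])))
E
```

```text
[0.43321898 0.09379744 0.13305744] [[0.951, 0.31, -0.002], [0.31, -0.951, 0.001], [-0.002, -0.001, -1.0]] [ 0.18481975  0.28544274 -0.58701869  2.09621922  0.21334427  0.81881784
 -1.7857971 ]
[343.69753203 243.0315543 ] [325.09224653 317.32628209]
```

View pics/w1.png

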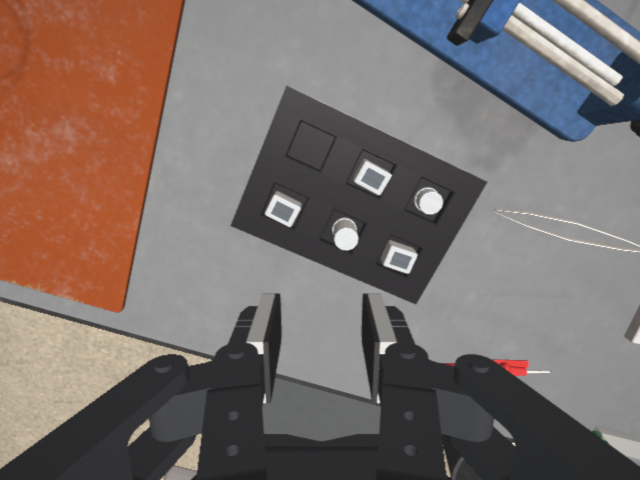

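In the wrist view the tall can's top is at about (345,238), and the pads straddle columns 270–375. I'll refine the position with a blob fit.

```bash
python3 - <<'E'
from h import *
P=dict(np.load("w1.npz"));w=cv2.imread("pics/w1.png")
m=(w[220:265,325:366].min(2)>215).astype(np.uint8)
n,l,s,c=cv2.connectedComponentsWithStats(m);k=1+s[1:,4].argmax();print(s[k],c[k]+[325,220])
(x,y),r=cv2.minEnclosingCircle(cv2.findNonZero((l==k).astype(np.uint8)));print(x+325,y+220,r)
print(ray(P,x+325,y+220,.029), ray(P,345.5,239,.029))
E
```

```text
[ 10   8  22  22 376] [345.83244681 238.59042553]
346.0 238.5 11.10190200805664
[0.43739864 0.0800965  0.029     ] [0.43697496 0.08029266 0.029     ]
```

Emit:
arm_command(
  rotation=[
    [0, 0, 0],
    [0, 0, 0],
    [0, 0, 0],
    [0, 0, 0],
    [0, 0, 0],
    [0, 0, 0],
    [0, 0, 0],
    [0, 0, 0],
    [0, 0, 0],
    [0, 0, 0],
  ],
  linear=[
    [0.1, -0.6, -1],
    [0.1, -0.5, -2],
    [0, -0.2, -2],
    [0, 0, -1.5],
    [0, 0, -0.5],
    [0, 0, 0],
    [0, 0, 0],
    [0, 0, 0],
    [0, 0, 0],
    [0, 0, 0],
  ],
  grip=[3.2, 3.2, 3.2, 3.2, 3.2, 3.2, 3.2, 3.2, 3.2, 3.2],
)

```text
time_s: 2.65
ee_pos: [0.4339, 0.0686, 0.0603]
tcp_rot: [[0.954, 0.301, -0.002], [0.301, -0.954, -0.005], [-0.003, 0.004, -1.0]]
contact_force: [0.5, 0.6, -0.4]
opening: 0.376
```

Emit:
arm_command(
  rotation=[
    [0, 0, 0],
    [0, 0, 0],
    [0, 0, 0],
    [0, 0, 0],
    [0, 0, 0],
    [0, 0, 0],
    [0, 0, 0],
    [0, 0, 0],
    [0, 0, 0],
    [0, 0, 0],
  ],
  linear=[
    [0.1, 0.4, -0.3],
    [0, 0.4, -0.3],
    [0, 0.2, -0.3],
    [0, 0, 0],
    [0, 0, 0],
    [0, 0, 0],
    [0, 0, 0],
    [0, 0, 0],
    [0, 0, 0],
    [0, 0, 0],
  ],
  grip=[3.2, 3.2, 3.2, 3.2, 3.2, 3.2, 3.2, 3.2, 3.2, 3.2],
)

```text
time_s: 3.48
ee_pos: [0.4362, 0.0807, 0.0519]
tcp_rot: [[0.953, 0.303, 0.002], [0.303, -0.953, -0.004], [0.0, 0.005, -1.0]]
contact_force: [0.4, 0.1, 0.3]
opening: 0.379
```

```bash
python3 - <<'E'
from h import *
for i in range(3):
    o=bot.get_obs();print(o["time_s"],o["ee_pos"],np.abs(o["qd"]).max());
    P=bot.camera_params("wrist");w=bot.snapshot("wrist")
cv2.imwrite("pics/w2.png",w)
m=(w.min(2)>215).astype(np.uint8)
q=proj(P,np.array([.4355,.0802,.029])).astype(int);print(q)
y0,x0=q[1]-60,q[0]-60
n,l,s,c=cv2.connectedComponentsWithStats(m[y0:y0+120,x0:x0+120]);
for k in range(1,n):
    if s[k,4]>150: print(s[k]+[x0,y0,0,0,0],ray(P,*(c[k]+[x0,y0]),.029))
E
```

```text
3.4833 [0.43624746 0.08074878 0.05192081] 0.0015101737052262269
3.5333 [0.43622247 0.08072291 0.05191448] 0.001541238259191787
3.5833 [0.43621065 0.08074249 0.05189772] 0.001920526924059204
[319 290]
[305 271  33  32 790] [0.43744945 0.08015358 0.029     ]
```

Emit:
arm_command(
  rotation=[
    [0, 0, 0],
    [0, 0, 0],
    [0, 0, 0],
    [0, 0, 0],
    [0, 0, 0],
    [0, 0, 0],
    [0, 0, 0],
    [0, 0, 0],
    [0, 0, 0],
    [0, 0, 0],
  ],
  linear=[
    [0.1, 0, -0.6],
    [0, 0, -0.9],
    [0, 0, -0.9],
    [0, 0, -0.7],
    [0, 0, -0.4],
    [0, 0, -0.1],
    [0, 0, 0],
    [0, 0, 0],
    [0, 0, 0],
    [0, 0, 0],
  ],
  grip=[3.2, 3.2, 3.2, 3.2, 3.2, 3.2, 3.2, 3.2, 3.2, 3.2],
)

```text
time_s: 4.47
ee_pos: [0.4364, 0.0807, 0.0109]
tcp_rot: [[0.953, 0.303, -0.001], [0.303, -0.953, -0.004], [-0.002, 0.004, -1.0]]
contact_force: [1.0, 0.2, -0.3]
opening: 0.376
```

Emit:
arm_command(
  rotation=[
    [0, 0, 0],
    [0, 0, 0],
    [0, 0, 0],
    [0, 0, 0],
    [0, 0, 0],
    [0, 0, 0],
    [0, 0, 0],
    [0, 0, 0],
    [0, 0, 0],
    [0, 0, 0],
  ],
  linear=[
    [0, 0, 0.3],
    [0, 0, 0],
    [0, 0, 0],
    [0, 0, 0],
    [0, 0, 0],
    [0, 0, 0],
    [0, 0, 0],
    [0, 0, 0],
    [0, 0, 0],
    [0, 0, 0],
  ],
  grip=[3.2, 3.2, 0.8, 0.8, 0.8, 0.8, 0.8, 0.8, 0.8, 0.8],
)

```text
time_s: 5.3
ee_pos: [0.4373, 0.0806, 0.0154]
tcp_rot: [[0.953, 0.302, 0.002], [0.302, -0.953, -0.004], [0.001, 0.005, -1.0]]
contact_force: [-1.1, -0.8, -0.1]
opening: 0.159
```

Emit:
arm_command(
  rotation=[
    [0, 0, 0],
    [0, 0, 0],
    [0, 0, 0],
    [0, 0, 0],
    [0, 0, 0],
    [0, 0, 0],
    [0, 0, 0],
    [0, 0, 0],
    [0, 0, 0],
    [0, 0, 0],
  ],
  linear=[
    [0, 0, 0.5],
    [0, 0, 1],
    [0, 0, 1.5],
    [0, 0, 1.5],
    [0, 0, 1.5],
    [0, 0, 1],
    [0, 0, 0.5],
    [0, 0, 0],
    [0, 0, 0],
    [0, 0, 0],
  ],
  grip=[0.8, 0.8, 0.8, 0.8, 0.8, 0.8, 0.8, 0.8, 0.8, 0.8],
)

```text
time_s: 6.13
ee_pos: [0.4363, 0.0811, 0.0982]
tcp_rot: [[0.953, 0.304, 0.002], [0.304, -0.953, -0.004], [0.001, 0.005, -1.0]]
contact_force: [-0.4, -1.0, -0.1]
opening: 0.16
```

```bash
python3 - <<'E'
from h import *
w=bot.snapshot("wrist");cv2.imwrite("pics/w3.png",w)
E
```

```text
(no output)
```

View pics/w3.png

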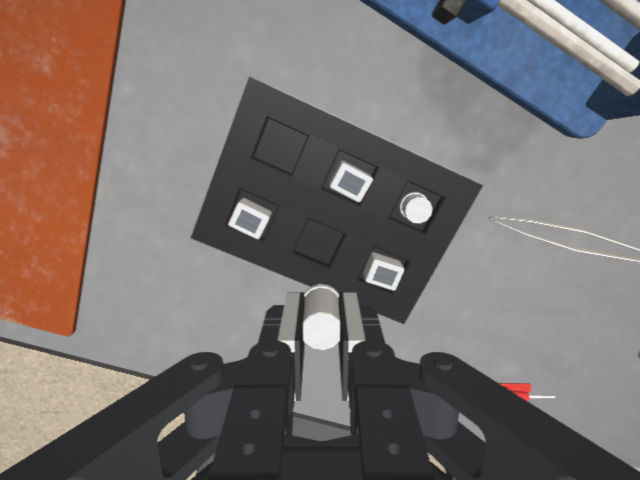

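The can is held upright and the other parts are still in their pockets. I'll carry it to the dish, turning the jaws for the handle on the way.

Emit:
arm_command(
  rotation=[
    [0, 0, -4.5],
    [0, 0, -4.5],
    [0, 0, -4.5],
    [0, 0, -4.5],
    [0, 0, -4.5],
    [0, 0, -4.5],
    [0, 0, -4.5],
    [0, 0, -4.5],
    [0, 0, -4.5],
    [0, 0, -4.5],
  ],
  linear=[
    [0.4, -2, 0],
    [0.5, -3, 0],
    [0.5, -3.5, 0],
    [0.5, -3.5, 0],
    [0.5, -3.5, 0],
    [0.5, -3.5, 0],
    [0.5, -3.5, 0],
    [0.5, -3.5, 0],
    [0.5, -3.5, 0],
    [0.5, -3.5, 0],
  ],
  grip=[0.8, 0.8, 0.8, 0.8, 0.8, 0.8, 0.8, 0.8, 0.8, 0.8],
)

```text
time_s: 7.02
ee_pos: [0.4809, -0.2528, 0.0918]
tcp_rot: [[0.882, -0.472, -0.008], [-0.472, -0.882, 0.005], [-0.009, -0.0, -1.0]]
contact_force: [0.7, 1.0, 0.1]
opening: 0.157
```

Emit:
arm_command(
  rotation=[
    [0, 0, 0],
    [0, 0, 0],
    [0, 0, 0],
    [0, 0, 0],
    [0, 0, 0],
    [0, 0, 0],
    [0, 0, 0],
    [0, 0, 0],
    [0, 0, 0],
    [0, 0, 0],
  ],
  linear=[
    [0.5, -3, 0],
    [0.5, -2, 0],
    [0.3, -1, 0],
    [0, 0, 0],
    [0, 0, 0],
    [0, 0, 0],
    [0, 0, 0],
    [0, 0, 0],
    [0, 0, 0],
    [0, 0, 0],
  ],
  grip=[0.8, 0.8, 0.8, 0.8, 0.8, 0.8, 0.8, 0.8, 0.8, 0.8],
)

```text
time_s: 7.85
ee_pos: [0.4908, -0.3159, 0.086]
tcp_rot: [[0.878, -0.478, -0.017], [-0.478, -0.878, 0.008], [-0.019, 0.001, -1.0]]
contact_force: [-0.3, -1.0, -1.0]
opening: 0.158
```

```bash
python3 - <<'E'
from h import *
P=bot.camera_params("wrist");w=bot.snapshot("wrist");o=bot.get_obs()
cv2.imwrite("pics/w4.png",w);np.savez("w4",**P)
print(o["ee_pos"],np.round(o["tcp_rot"],3).tolist(),o["joint_pos"],proj(P,np.array([.5,-.346,.026])),proj(P,np.array([.4885,-.218,.012])))
E
```

```text
[ 0.49089256 -0.3158853   0.08605742] [[0.878, -0.478, -0.017], [-0.478, -0.878, 0.008], [-0.019, 0.001, -1.0]] [ 0.66171522  0.52508678 -0.23320429  1.80968585  0.15578238  0.84364644
 -1.71641032] [361.75205831 218.62039397] [181.71097182 323.88138606]
```

View pics/w4.png

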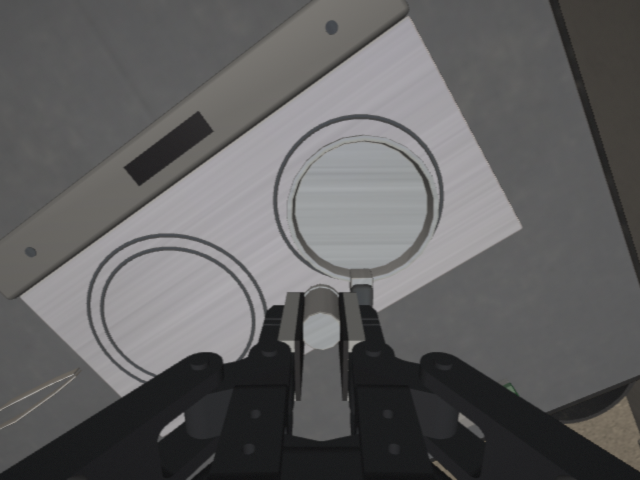

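The dish rim is centred near (364,206), the handle is at (361,290), and the double ring is at about (178,315), partly hidden by the gripper. I'll fit circles to get the positions.

```bash
cat >> h.py <<'E'
from scipy.optimize import least_squares
def circ(pts,r=None):
    f=lambda p:np.hypot(pts[:,0]-p[0],pts[:,1]-p[1])-(r or p[2])
    s=least_squares(f,[*pts[:,:2].mean(0),.045],loss="soft_l1",f_scale=.001);return s.x,np.sqrt(np.mean(s.fun**2))
def darkring(w,P,c,z,r0,r1,ang,ok=lambda p:True):
    "darkest point along rays from c between radii"
    g=cv2.cvtColor(w,cv2.COLOR_BGR2GRAY).astype(np.float32);out=[]
    for a in ang:
        R=np.arange(r0,r1,.0003);L=np.array([proj(P,np.array([c[0]+r*np.cos(a),c[1]+r*np.sin(a),z])) for r in R]).astype(np.float32)
        if L.min()<2 or L[:,0].max()>636 or L[:,1].max()>476: continue
        v=cv2.remap(g,L[:,:1],L[:,1:],cv2.INTER_LINEAR).ravel();k=v.argmin()
        if np.median(v)-v[k]>35 and ok(L[k]): out.append([c[0]+R[k]*np.cos(a),c[1]+R[k]*np.sin(a)])
    return np.array(out)
E
python3 - <<'E'
from h import *
P=dict(np.load("w4.npz"));w=cv2.imread("pics/w4.png")
A=np.radians(np.arange(0,360,3))
for n,c,r0,r1,okf in [("dbl outer",(.4885,-.218),.0505,.060,lambda p:p[1]<340 or p[0]<140),("dbl inner",(.4885,-.218),.040,.0495,lambda p:p[1]<340 and p[0]<255),("single",(.503,-.350),.0425,.052,lambda p:p[1]<255 and p[0]<440)]:
    for i in range(3):
        q=darkring(w,P,c,.012,r0,r1,A,okf);x,e=circ(q);c=x[:2]
    print(n,len(q),x,e)
# dish: outer rim rough points read from image
g=[(287,205),(441,205),(364,278)]
print("rim centre",ray(P,364,206,.026),"handle",ray(P,361,289,.036))
print("rim pts",[ray(P,*p,.026).round(4).tolist() for p in [(287,208),(441,206),(363,134),(363,278)]])
E
```

```text
dbl outer 78 [ 0.49239632 -0.21813259  0.05397215] 0.0009243742069496874
dbl inner 72 [ 0.49261057 -0.21812564  0.04584492] 0.00014200297289704443
single 86 [ 0.50579898 -0.34730569  0.04509566] 0.0007913685875835399
rim centre [ 0.50553118 -0.35008322  0.026     ] handle [ 0.46859729 -0.32868747  0.036     ]
rim pts [[0.5237, -0.3144, 0.026], [0.4864, -0.3852, 0.026], [0.5382, -0.3659, 0.026], [0.4692, -0.3313, 0.026]]
```

Emit:
arm_command(
  rotation=[
    [-0.4, -0.9, 0],
    [0, 0, 0],
    [0, 0, 0],
    [0, 0, 0],
    [0, 0, 0],
    [0, 0, 0],
    [0, 0, 0],
    [0, 0, 0],
    [0, 0, 0],
    [0, 0, 0],
  ],
  linear=[
    [0.4, -1, 0],
    [0.5, -1, 0],
    [0.3, -0.8, 0],
    [0.1, -0.3, 0],
    [0, 0, -0.5],
    [0, 0, -0.7],
    [0, 0, -0.7],
    [0, 0, -0.4],
    [0, 0, 0],
    [0, 0, 0],
  ],
  grip=[0.8, 0.8, 0.8, 0.8, 0.8, 0.8, 0.8, 0.8, 0.8, 0.8],
)

```text
time_s: 8.73
ee_pos: [0.5047, -0.3507, 0.0599]
tcp_rot: [[0.878, -0.479, -0.0], [-0.479, -0.878, 0.001], [-0.0, -0.0, -1.0]]
contact_force: [-0.6, 0.3, -0.2]
opening: 0.158
```

Now I'll lower it to about TCP z 0.029, watching the force.

Emit:
arm_command(
  rotation=[
    [0, 0, 0],
    [0, 0, 0],
    [0, 0, 0],
    [0, 0, 0],
    [0, 0, 0],
    [0, 0, 0],
    [0, 0, 0],
    [0, 0, 0],
    [0, 0, 0],
    [0, 0, 0],
  ],
  linear=[
    [0, 0.1, -0.5],
    [0, 0, -0.7],
    [0, 0, -0.6],
    [0, 0, -0.4],
    [0, 0, -0.2],
    [0, 0, -0.1],
    [0, 0, 0],
    [0, 0, 0],
    [0, 0, 0],
    [0, 0, 0],
  ],
  grip=[0.8, 0.8, 0.8, 0.8, 0.8, 0.8, 0.8, 0.8, 0.8, 0.8],
)

```text
time_s: 9.57
ee_pos: [0.5049, -0.3486, 0.0323]
tcp_rot: [[0.879, -0.478, -0.0], [-0.478, -0.879, 0.001], [-0.001, -0.001, -1.0]]
contact_force: [-0.9, 0.3, 0.1]
opening: 0.156
```

Emit:
arm_command(
  rotation=[
    [0, 0, 0],
    [0, 0, 0],
    [0, 0, 0],
    [0, 0, 0],
    [0, 0, 0],
    [0, 0, 0],
    [0, 0, 0],
    [0, 0, 0],
    [0, 0, 0],
    [0, 0, 0],
  ],
  linear=[
    [0, 0, -0.15],
    [0, 0, -0.1],
    [0, 0, -0.05],
    [0, 0, 0],
    [0, 0, 0],
    [0, 0, 0],
    [0, 0, 0],
    [0, 0, 0],
    [0, 0, 0],
    [0, 0, 0],
  ],
  grip=[0.8, 0.8, 0.8, 0.8, 0.8, 0.8, 0.8, 0.8, 0.8, 0.8],
)

```text
time_s: 10.4
ee_pos: [0.5054, -0.349, 0.0298]
tcp_rot: [[0.879, -0.478, 0.001], [-0.478, -0.879, 0.0], [0.001, -0.001, -1.0]]
contact_force: [0.6, -0.4, 0.2]
opening: 0.155
```

Emit:
arm_command(
  rotation=[
    [0, 0, 0],
    [0, 0, 0],
    [0, 0, 0],
    [0, 0, 0],
    [0, 0, 0],
    [0, 0, 0],
    [0, 0, 0],
    [0, 0, 0],
    [0, 0, 0],
    [0, 0, 0],
  ],
  linear=[
    [0, 0, -0.1],
    [0, 0, -0.05],
    [0, 0, 0],
    [0, 0, 0],
    [0, 0, 0],
    [0, 0, 0],
    [0, 0, 0],
    [0, 0, 0],
    [0, 0, 0],
    [0, 0, 0],
  ],
  grip=[0.8, 0.8, 0.8, 0.8, 0.8, 0.8, 0.8, 0.8, 0.8, 0.8],
)

```text
time_s: 11.23
ee_pos: [0.5054, -0.3491, 0.0283]
tcp_rot: [[0.878, -0.478, 0.001], [-0.478, -0.878, -0.0], [0.001, -0.001, -1.0]]
contact_force: [0.1, 0.1, 1.0]
opening: 0.16
```

Emit:
arm_command(
  rotation=[
    [0, 0, 0],
    [0, 0, 0],
    [0, 0, 0],
    [0, 0, 0],
    [0, 0, 0],
    [0, 0, 0],
    [0, 0, 0],
    [0, 0, 0],
    [0, 0, 0],
    [0, 0, 0],
  ],
  linear=[
    [0, 0, -0.05],
    [0, 0, 0],
    [0, 0, 0],
    [0, 0, 0],
    [0, 0, 0],
    [0, 0, 0],
    [0, 0, 0],
    [0, 0, 0],
    [0, 0, 0],
    [0, 0, 0],
  ],
  grip=[0.8, 0.8, 1.6, 2.0, 2.5, 3.2, 3.2, 3.2, 3.2, 3.2],
)

```text
time_s: 12.07
ee_pos: [0.5055, -0.3491, 0.0279]
tcp_rot: [[0.878, -0.478, 0.001], [-0.478, -0.878, -0.0], [0.001, -0.0, -1.0]]
contact_force: [0.5, -0.6, 0.1]
opening: 0.377
```

Emit:
arm_command(
  rotation=[
    [0, 0, 0],
    [0, 0, 0],
    [0, 0, 0],
    [0, 0, 0],
    [0, 0, 0],
    [0, 0, 0],
    [0, 0, 0],
    [0, 0, 0],
    [0, 0, 0],
    [0, 0, 0],
  ],
  linear=[
    [0, 0, 0.4],
    [0, 0, 0.8],
    [0, 0, 1],
    [0, 0, 1.2],
    [0, 0, 1.2],
    [0, 0, 1.2],
    [0, 0, 0.6],
    [0, 0, 0],
    [0, 0, 0],
    [0, 0, 0],
  ],
  grip=[3.2, 3.2, 3.2, 3.2, 3.2, 3.2, 3.2, 3.2, 3.2, 3.2],
)

```text
time_s: 12.9
ee_pos: [0.5066, -0.3498, 0.1024]
tcp_rot: [[0.878, -0.478, 0.006], [-0.478, -0.878, -0.003], [0.007, -0.0, -1.0]]
contact_force: [-0.3, 0.3, -0.3]
opening: 0.377
```

Emit:
arm_command(
  rotation=[
    [0, 0, 0],
    [0, 0, 0],
    [0, 0, 0],
    [0, 0, 0],
    [0, 0, 0],
    [0, 0, 0],
    [0, 0, 0],
    [0, 0, 0],
    [0, 0, 0],
    [0, 0, 0],
  ],
  linear=[
    [-1.5, 0.8, 0],
    [-2, 1, 0],
    [-2, 1, 0],
    [-1.5, 0.8, 0],
    [-0.8, 0.4, 0],
    [0, 0, 0],
    [0, 0, 0],
    [0, 0, 0],
    [0, 0, 0],
    [0, 0, 0],
  ],
  grip=[3.2, 3.2, 3.2, 3.2, 3.2, 3.2, 3.2, 3.2, 3.2, 3.2],
)

```text
time_s: 13.73
ee_pos: [0.427, -0.3082, 0.0987]
tcp_rot: [[0.879, -0.477, 0.004], [-0.477, -0.879, -0.001], [0.004, -0.001, -1.0]]
contact_force: [-0.5, -0.7, 0.3]
opening: 0.38
```

```bash
python3 - <<'E'
from h import *
P=bot.camera_params("wrist");w=bot.snapshot("wrist");o=bot.get_obs()
cv2.imwrite("pics/w5.png",w);np.savez("w5",**P)
print(o["ee_pos"],np.round(o["tcp_rot"],3).tolist(),proj(P,np.array([.5045,-.349,.026])))
E
```

```text
[ 0.42709782 -0.30823478  0.09872236] [[0.879, -0.477, 0.004], [-0.477, -0.879, -0.001], [0.004, -0.001, -1.0]] [317.84645301  90.59778064]
```

View pics/w5.png

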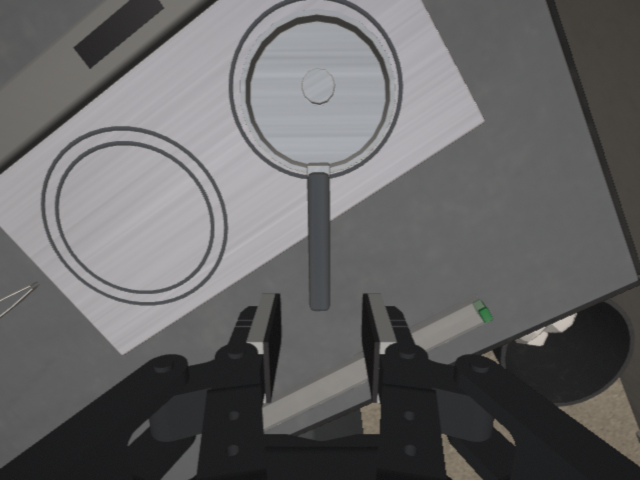

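The can stands at (318,86) in the dish. The handle runs from (318,170) to (320,310), lined up with the jaws. The double ring is fully visible at about (134,215).

```bash
python3 - <<'E'
from h import *
P=dict(np.load("w5.npz"));w=cv2.imread("pics/w5.png")
A=np.radians(np.arange(0,360,3))
for n,c,r0,r1,okf in [("dbl outer",(.4925,-.218),.0505,.060,lambda p:True),("dbl inner",(.4925,-.218),.040,.0495,lambda p:True),("single",(.505,-.348),.043,.0495,lambda p:p[1]>5 and abs(p[0]-318)>15)]:
    for i in range(3):
        q=darkring(w,P,c,.012,r0,r1,A,okf);x,e=circ(q);c=x[:2]
    print(n,len(q),x,e)
a=ray(P,318,170,.036);b=ray(P,320,308,.036);d=(a-b)/np.linalg.norm(a-b);print("handle",a,b,np.linalg.norm(a-b),d,"hold pt",b+d*.033)
print("dish from handle end",b+d*.118)
# inner rim (r 36) at z .026: inner edge of white annulus
for p in [(247,90),(391,90),(318,17),(318,166)]: print(ray(P,*p,.026))
print("tcp",ray(P,320,90,.026))
E
```

```text
dbl outer 120 [ 0.49251604 -0.21807342  0.0537927 ] 0.00011883924072838129
dbl inner 120 [ 0.49254242 -0.21807738  0.04581982] 0.00015677558058844597
single 95 [ 0.50471523 -0.34742673  0.04575049] 0.00013424504357264727
handle [ 0.47034513 -0.33055706  0.036     ] [ 0.40075495 -0.29390766  0.036     ] 0.07865093966071034 [ 8.84797724e-01 -4.65975308e-01 -3.52895665e-16] hold pt [ 0.42995328 -0.30928485  0.036     ]
dish from handle end [ 0.50516109 -0.34889275  0.036     ]
[ 0.52192268 -0.31748289  0.026     ]
[ 0.48702613 -0.38180959  0.026     ]
[ 0.53383293 -0.36508652  0.026     ]
[ 0.47104594 -0.33084374  0.026     ]
tcp [ 0.50422888 -0.35009882  0.026     ]
```

Emit:
arm_command(
  rotation=[
    [0, 0, 0],
    [0, 0, 0],
    [0, 0, 0],
    [0, 0, 0],
    [0, 0, 0],
    [0, 0, 0],
    [0, 0, 0],
    [0, 0, 0],
    [0, 0, 0],
    [0, 0, 0],
  ],
  linear=[
    [0.2, -0.1, -0.8],
    [0, 0, -1.3],
    [0, 0, -1.5],
    [0, 0, -1.5],
    [0, 0, -1.0],
    [0, 0, -0.7],
    [0, 0, -0.3],
    [0, 0, 0],
    [0, 0, 0],
    [0, 0, 0],
  ],
  grip=[3.2, 3.2, 3.2, 3.2, 3.2, 3.2, 3.2, 3.2, 3.2, 3.2],
)

```text
time_s: 14.62
ee_pos: [0.433, -0.3105, 0.0223]
tcp_rot: [[0.879, -0.476, 0.007], [-0.476, -0.879, -0.001], [0.007, -0.002, -1.0]]
contact_force: [0.0, 0.5, -0.5]
opening: 0.372
```

Emit:
arm_command(
  rotation=[
    [0, 0.4, 0],
    [0, 0, 0],
    [0, 0, 0],
    [0, 0, 0],
    [0, 0, 0],
    [0, 0, 0],
    [0, 0, 0],
    [0, 0, 0],
    [0, 0, 0],
    [0, 0, 0],
  ],
  linear=[
    [0, 0, -0.3],
    [0, 0, 0],
    [0, 0, 0],
    [0, 0, 0],
    [0, 0, 0],
    [0, 0, 0],
    [0, 0, 0],
    [0, 0, 0],
    [0, 0, 0],
    [0, 0, 0],
  ],
  grip=[3.2, 3.2, 2.4, 2, 1.6, 1.4, 1.2, 0.5, 0.5, 0.5],
  grip_force=25,
)

```text
time_s: 15.45
ee_pos: [0.4346, -0.3113, 0.0215]
tcp_rot: [[0.879, -0.476, 0.003], [-0.476, -0.879, -0.004], [0.005, 0.002, -1.0]]
contact_force: [0.2, 1.0, -0.5]
opening: 0.134
```

Emit:
arm_command(
  rotation=[
    [0, 0, 0],
    [0, 0, 0],
    [0, 0, 0],
    [0, 0, 0],
    [0, 0, 0],
    [0, 0, 0],
    [0, 0, 0],
    [0, 0, 0],
    [0, 0, 0],
    [0, 0, 0],
  ],
  linear=[
    [0, 0, 0],
    [0, 0, 0],
    [0, 0.2, 0],
    [-0.03, 0.35, 0],
    [-0.05, 0.5, 0],
    [-0.05, 0.5, 0],
    [-0.04, 0.4, 0],
    [-0.03, 0.3, 0],
    [0, 0.15, 0],
    [0, 0, 0],
  ],
  grip=[0.5, 0.5, 0.5, 0.5, 0.5, 0.5, 0.5, 0.5, 0.5, 0.5],
)

```text
time_s: 16.28
ee_pos: [0.4318, -0.2858, 0.0216]
tcp_rot: [[0.878, -0.478, 0.003], [-0.478, -0.878, -0.005], [0.005, 0.003, -1.0]]
contact_force: [-0.1, -1.3, -1.3]
opening: 0.129
```

Emit:
arm_command(
  rotation=[
    [0, 0, 0],
    [0, 0, 0],
    [0, 0, 0],
    [0, 0, 0],
    [0, 0, 0],
    [0, 0, 0],
    [0, 0, 0],
    [0, 0, 0],
    [0, 0, 0],
    [0, 0, 0],
  ],
  linear=[
    [-0.02, 0.2, 0],
    [-0.03, 0.4, 0],
    [-0.05, 0.55, 0],
    [-0.06, 0.7, 0],
    [-0.06, 0.7, 0],
    [-0.06, 0.7, 0],
    [-0.05, 0.55, 0],
    [-0.03, 0.4, 0],
    [-0.02, 0.2, 0],
    [0, 0.05, 0],
  ],
  grip=[0.5, 0.5, 0.5, 0.5, 0.5, 0.5, 0.5, 0.5, 0.5, 0.5],
)

```text
time_s: 17.12
ee_pos: [0.4273, -0.2357, 0.0215]
tcp_rot: [[0.879, -0.477, 0.003], [-0.477, -0.879, -0.005], [0.005, 0.003, -1.0]]
contact_force: [-0.5, -2.1, -1.3]
opening: 0.137
```

```bash
python3 - <<'E'
from h import *
P=bot.camera_params("wrist");w=bot.snapshot("wrist");o=bot.get_obs()
cv2.imwrite("pics/w6.png",w);np.savez("w6",**P)
print(o["ee_pos"],np.round(o["tcp_rot"],3).tolist(),o["contact_force"])
E
```

```text
[ 0.42720756 -0.23567547  0.02150401] [[0.879, -0.477, 0.003], [-0.477, -0.879, -0.005], [0.005, 0.003, -1.0]] [-0.454624    0.459954   -0.45719524]
```

View pics/w6.png

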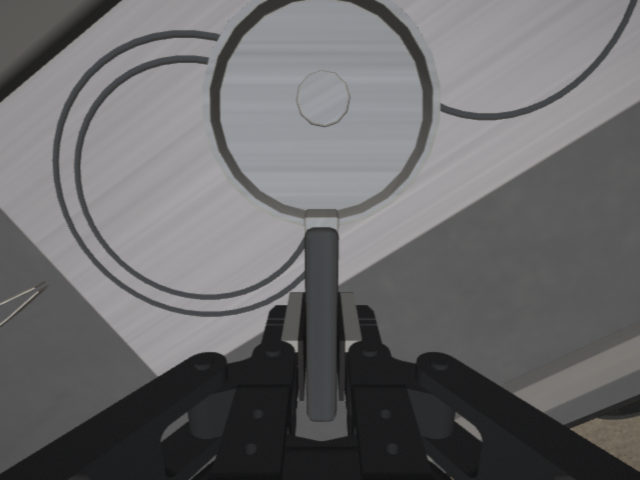

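The can is upright at (323,98) and the dish is moving with the gripper toward the double ring. I'll slide the rest of the way.

Emit:
arm_command(
  rotation=[
    [0, 0, 0],
    [0, 0, 0],
    [0, 0, 0],
    [0, 0, 0],
    [0, 0, 0],
    [0, 0, 0],
    [0, 0, 0],
    [0, 0, 0],
    [0, 0, 0],
    [0, 0, 0],
  ],
  linear=[
    [-0.02, 0.25, 0],
    [-0.04, 0.45, 0],
    [-0.05, 0.6, 0],
    [-0.06, 0.75, 0],
    [-0.06, 0.8, 0],
    [-0.06, 0.75, 0],
    [-0.05, 0.6, 0],
    [-0.04, 0.45, 0],
    [-0.02, 0.25, 0],
    [0, 0.05, 0],
  ],
  grip=[0.5, 0.5, 0.5, 0.5, 0.5, 0.5, 0.5, 0.5, 0.5, 0.5],
)

```text
time_s: 18.0
ee_pos: [0.4226, -0.1811, 0.0215]
tcp_rot: [[0.879, -0.477, 0.003], [-0.477, -0.879, -0.005], [0.005, 0.003, -1.0]]
contact_force: [0.2, -1.2, -1.7]
opening: 0.13
```

```bash
python3 - <<'E'
from h import *
P=bot.camera_params("wrist");w=bot.snapshot("wrist");o=bot.get_obs()
cv2.imwrite("pics/w7.png",w);np.savez("w7",**P)
print(o["ee_pos"],np.round(o["tcp_rot"],3).tolist(),o["contact_force"])
A=np.radians(np.arange(0,360,3))
for n,r0,r1 in [("outer",.0505,.060),("inner",.0425,.0495)]:
    c=(.4925,-.218)
    for i in range(2):
        q=darkring(w,P,c,.012,r0,r1,A,lambda p:p[1]<300 and not(280<p[0]<360 and p[1]>150));x,e=circ(q);c=x[:2]
    print(n,len(q),x,e)
E
```

```text
[ 0.42248934 -0.1810896   0.02150858] [[0.879, -0.477, 0.003], [-0.477, -0.879, -0.005], [0.005, 0.003, -1.0]] [-0.33477859 -0.47778536 -0.4371312 ]
outer 71 [ 0.49249447 -0.21799434  0.05348859] 0.00015789525423560755
inner 77 [ 0.49202986 -0.21801451  0.04569159] 0.0003010796672490177
```

View pics/w7.png

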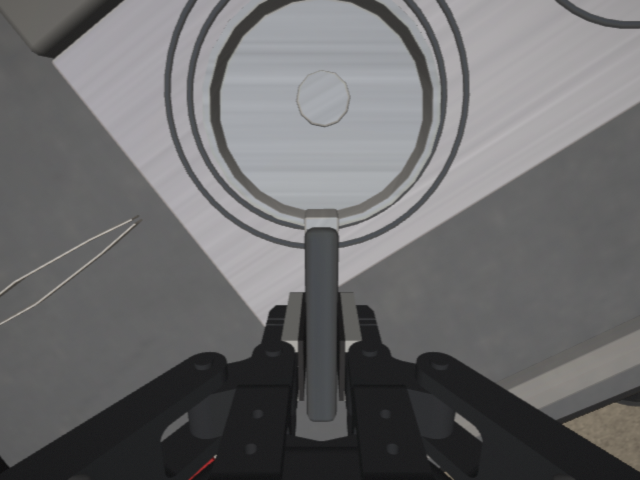

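The can stands centred, and the rings look concentric around the dish. I'll check the residual with numbers.

```bash
python3 - <<'E'
from h import *
P=dict(np.load("w7.npz"))
a,b=ray(P,203,105,.026),ray(P,440,105,.026);print(a,b,np.linalg.norm(a-b),(a+b)/2)
q=np.array([ray(P,*p,.026) for p in [(210,100),(434,100),(233,170),(412,170),(275,208),(365,208),(320,217),(233,32),(405,26)]]);x,e=circ(q);print(x,e)
can=ray(P,323,98,.042);print("can",can)
E
```

```text
[ 0.51062193 -0.18523283  0.026     ] [ 0.47331423 -0.25398076  0.026     ] 0.0782185613978259 [ 0.49196808 -0.21960679  0.026     ]
[ 0.4903033  -0.21883006  0.03662641] 0.00029110292252672505
can [ 0.49327649 -0.22069218  0.042     ]
```

The dish is within about 2 mm of centre. I'll release and retreat.

Emit:
arm_command(
  rotation=[
    [0, 0, 0],
    [0, 0, 0],
    [0, 0, 0],
    [0, 0, 0],
    [0, 0, 0],
    [0, 0, 0],
    [0, 0, 0],
    [0, 0, 0],
    [0, 0, 0],
    [0, 0, 0],
  ],
  linear=[
    [0, 0, 0],
    [0, 0, 0],
    [0, 0, 0],
    [0, 0, 0],
    [0, 0, 0],
    [0, 0, 0],
    [0, 0, 0],
    [0, 0, 0],
    [0, 0, 0],
    [0, 0, 0],
  ],
  grip=[0.5, 1.2, 1.6, 2.0, 2.5, 3.0, 3.5, 3.5, 3.5, 3.5],
)

```text
time_s: 18.88
ee_pos: [0.423, -0.1818, 0.0217]
tcp_rot: [[0.878, -0.478, 0.003], [-0.478, -0.878, -0.005], [0.005, 0.003, -1.0]]
contact_force: [0.2, -0.2, 1.0]
opening: 0.406
```

Emit:
arm_command(
  rotation=[
    [0, 0, 0],
    [0, 0, 0],
    [0, 0, 0],
    [0, 0, 0],
    [0, 0, 0],
    [0, 0, 0],
    [0, 0, 0],
    [0, 0, 0],
    [0, 0, 0],
    [0, 0, 0],
  ],
  linear=[
    [0, 0, 0.4],
    [0, 0, 0.8],
    [0, 0, 1.2],
    [0, 0, 1.5],
    [0, 0, 1.5],
    [0, 0, 1.5],
    [-0.4, 0, 1.2],
    [-0.4, 0, 0.6],
    [0, 0, 0],
    [0, 0, 0],
  ],
  grip=[3.5, 3.5, 3.5, 3.5, 3.5, 3.5, 3.5, 3.5, 3.5, 3.5],
)

```text
time_s: 19.72
ee_pos: [0.4141, -0.1811, 0.117]
tcp_rot: [[0.879, -0.477, 0.004], [-0.477, -0.879, -0.005], [0.006, 0.002, -1.0]]
contact_force: [-0.2, -0.6, 0.3]
opening: 0.41
```

```bash
python3 - <<'E'
from h import *
P=bot.camera_params("wrist");w=bot.snapshot("wrist");o=bot.get_obs()
t=bot.snapshot("top");cv2.imwrite("pics/w8.png",w);cv2.imwrite("pics/t8.png",t)
v=np.zeros((600,640,3),np.uint8);v[:300,:400]=cv2.resize(w,(400,300));v[300:540,:400]=cv2.resize(t[225:285,200:300],None,fx=4,fy=4)
v[300:,400:]=cv2.resize(t[165:290,375:475][:,:],(240,300));v[:300,400:]=cv2.resize(w[0:300,200:440],(240,300));cv2.imwrite("pics/fin.png",v)
print(o["time_s"],o["ee_pos"],np.abs(o["qd"]).max(),o["contact_force"])
A=np.radians(np.arange(0,360,3));c=(.4925,-.218)
q=darkring(w,P,c,.012,.0505,.060,A);x,e=circ(q);print(x,e)
E
```

```text
19.7667 [ 0.41402956 -0.18109799  0.11679794] 0.020177374828928413 [ 0.71190285 -0.0539791   0.06906796]
[ 0.49258671 -0.21801495  0.05378342] 0.00012563632709934236
```

View pics/fin.png

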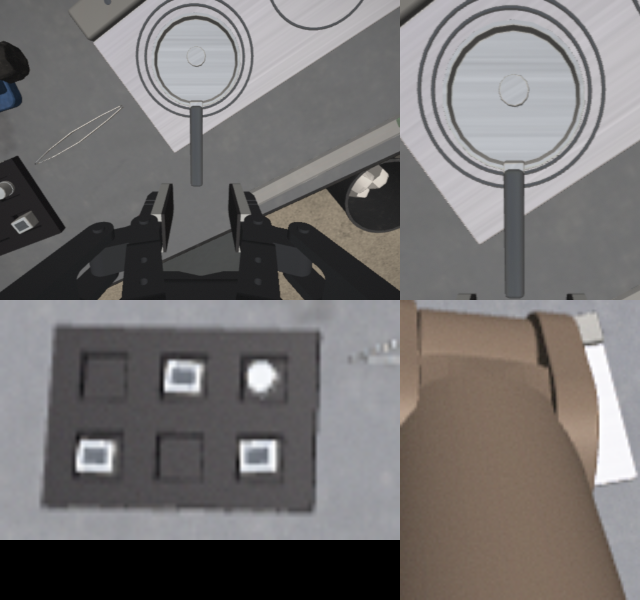

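The can stands in the dish, the dish is centred in the double ring, and the other four parts are in their pockets. The gripper is clear of everything, so I'm handing in.

```bash
python3 -c "
from cell import bot
print(bot.sign_off())"
```

```text
the job is handed in; nothing more can be done
None
```

The job is done and handed in at about 20 s of the 54 s allowed. I gripped the tall can in the tray and stood it near the dish's centre while the dish was on the single ring. I then held the dish by its handle, slid it about 13 cm onto the double ring, let go and backed the gripper away. Signing off gives no verdict.

**Last checks:**
- **Dish:** before release it measured about 2 mm from the double ring's centre. The picture after release shows it still centred on the rings, but I did not measure it again.
- **Can:** it was standing upright near the middle of the dish after release.
- **Other parts:** the short can and the three blocks were in their pockets.
- **Gripper:** it was about 10 cm above its release height and touching nothing.

**Disagreement between cameras:** the top camera's positions were about 3–4 mm off the wrist camera's in x, and up to about 8 mm for the dish. I used the wrist readings. No check failed.

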